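# Open up the sugar-flower box for decorating

### The job

Set out the sugar flowers: swing the steel lid of the white box up until it stands upright against its back stop, lift it straight up off its hinge pins and stand it upright in the wide empty slot of the lid rack. Then lift the flower tray out by its handle, keeping it level, and set it down flat in the small empty sheet pan. Set things down rather than dropping them, and leave the jar, ring cutter and cutting board where they are.

Things in the scene. Friction and masses are not known exactly. Their poses are not given: they have to be found in the camera images.
- box: White plastic box fixed on the table, 150 deep (its x) by 200 wide (its y), rim 100 high, walls 6, inner floor 12 above the table. Origin: centre of its underside; x points from its front (robot side) to the hinges at its back. Behind the middle of the hinge line a back stop, 50 wide, rises to 135 above the table: the open lid leans on it by itself about 6 degrees past vertical.
- pins (a point): Middle of the box's hinge line: 91 behind its centre (box +x), 105 above the table. Two level 8 mm pins along y, centred at y = +65 and -65, each 40 long between cheeks. The lid has two hooks, 26 wide, 20 thick, ending 12 past its origin, with 10 mm slots over the pins that point straight down when the lid is upright: raise it 17 to free it. Axes as the box's.
- lid: Loose stainless lid, 0.3 to 0.55 kg, lying closed on the box, not latched; falls shut if let go before upright. Origin on its hinge line; x points from front lip to hinges, z out of its upper face (up when closed), y along the hinge. Panel 10 thick (centred on z = 0), 200 wide, front edge 190 from the origin. The panel starts 18 from the origin, joined to two hooks there.
- lid_lip (a point): Middle of the lid's front edge, at half its thickness. The lip hangs 24 over the front wall of the box: pry it up from below, or pinch it. Under the lid a rim 10 deep, just inside the box walls, begins 33 behind this edge and keeps the closed lid from sliding. Axes as the lid's.
- rack: Lid rack, fixed: white base plate 120 (x) by 190 (y), 6 thick, with three upright steel wire hoops (6 mm wire, 120 long in y, tops 103 above the table) across its x at -45, +3 and +25. Origin: centre of the underside, on the table.
- slot (a point): Middle of the wide empty slot of the rack, on top of its base plate (6 above the table): 42 clear between the hoops along x, the slot runs along y. Axes as the rack's. A lid stands in it on its hooks, panel along y, leaning slightly on a hoop.
- tray: Loose white plastic tray in the box, 105 (x) by 150 (y), walls 38 high, 0.2 to 0.4 kg, with sugar flowers fixed in it. Origin: centre of the underside.
- tray_grip (a point): Middle of the tray's handle bar, 73 above the tray's underside: bar 12 wide (tray x), 10 high, 88 long (tray y), on two posts 80 apart. Free to be pinched across x. Axes as the tray's.
- pan: Small empty aluminium sheet pan, fixed on the table: 280 (x) by 210 (y) outside, rim 22 high, 4 thick. Origin: centre of the underside.
- pan_floor (a point): Centre of the sheet pan's inner floor, 4 above the table; the floor is 272 by 202. Axes as the pan's.
- board: Cream cutting board 12 by 150 by 110 high standing in the narrow rear slot of the rack (rack x = +14). Origin: centre of its underside. To be left alone.
- jar: Small amber glass jar with a brass lid, 56 across, 75 high. Origin: centre of the underside. To be left alone.
- cutter: Steel ring cutter, 70 across, 45 high. Origin: centre of the underside. To be left alone.
Mind the look-alikes: they are no part of the job. What is shaped like the rack but red or turquoise is not meant.

How it is judged:
By the outcome, as a careful person would: the job done as asked, in the order asked, and still so for the second after the job is handed in, with the robot touching nothing.
It also fails if it takes over 72 s, if anything falls off the work surface, if the arm or the gripper's body presses on something with over 40 N, if the wrist force passes 120 N, or if a joint passes its speed limit or range.

### The arm

A 6-joint arm with a two-finger parallel gripper is mounted at the origin on the work surface. World frame = base frame: x ahead of the robot, y to its left, z up, the work surface at z = 0. Lengths are in mm, angles in rad, forces in N, time in s.
With the tool pointing down it reaches from about 350 to 725 mm from the base axis. Payload 4.3 kg.
Tool frame: the origin (TCP) lies midway between the tips of the shut fingers; the grasp point (between the pads) lies robot.grasp_offset behind it (robot.grasp_offset is the distance from the TCP to the grasp point, in mm); z points along the fingers, y is the line along which they close (so a half turn about z gives the same grasp; the last joint's range is limited). The gripper opens to 85 mm and grips with 20 to 120 N. Pads are 22 mm wide; open, the fingers measure 114 mm over their backs; the gripper's body (76 mm by 85 mm) begins 54 mm behind the grasp point. The pads swing forward as they close: fully open they stand 13 mm farther back than shut.
Start: joints at [-1.265, 0.377, 0.081, 1.274, 0, 1.46], TCP at [232.27, -526.04, 231.329] pointing down, gripper open.
Joint ranges: [-2.72, 2.72], [-0.84, 1.66], [-1.02, 1.22], [-1.77, 2.12], [-1.37, 1.28], [-3.14, 3.14]. Speed limits (rad/s): [2.57, 2.57, 3.14, 3.14, 3.14, 3.14].

### API

Orientations are given as a rotation vector (axis times angle).
In Python, from rig import robot, imaging, boxes_of, regions_of, mark_of gives the robot as it stands.
- The arm moves only by the tool send_rows, never from a script. Its argument "deltas" is a list of rows, each a list of 2 entries, a list of its own where there are three numbers: the shift along the tool's x, y, z in mm, then the turn about the tool's z in rad. A call has 1 to 12 rows; each row is the pose to reach, as a shift and turn from the pose commanded when the call began, along the tool's axes at that moment; what a row does not reach only later rows make up. A row lasts 1/10 s, in which the tool goes at most 50 mm and 8.59 degrees, less where a joint would pass 70% of its speed; a pose out of reach is approached as far as the arm can. A call with a gripper value outside its range is refused whole. "claw" is the closure, from 0 (fully open) to 1 (shut), set as the call begins (left out, the last holds). The fingers move at their own pace and stop on an object; the grip force is fixed at half the most. Time passes only in rows, so rows that repeat a pose let the fingers close. It gives the time, the measured TCP pose, the force, the opening and the grip force at its end, in the units of the state.
- robot.observe(): the state, without advancing time (a new reading comes with each control period).
- imaging.get_image(name): name is "scene" or "top" or "wrist"; returns (picture, depth): 480x640x3 uint8, red, green, blue; 480x640 float32, mm along the optical axis (not along the pixel's ray), 0 where there is no reading.
- imaging.calibration(name): a dict with "vfov" (degrees; the focal length in pixels is half the picture's height over the tangent of half this angle, whatever the lens; pixels are square), "cx", "cy" (the principal point, pixels), "R" (3x3) and "t" (3): a world point X has camera coordinates R X + t. Camera axes: x right, y down, z forward; pixel columns grow to the right and rows downward; lengths in mm; the calibration is good to about 2 mm. A picture is of the moment at which its call begins: read the wrist's pose just before it. calibration takes no time and is no camera call; for the wrist camera it gives the pose at the moment of the call.
- robot.job_done(): hands the job in; it is judged then, once.
Trained networks look in the newest picture that a camera, given by its name, has taken for a name from the list of things; names that differ only in an ending like _2 or _b are one class to them, and where a whole thing is asked for, a point or a joint stands for the part that bears it (a point fixed in the world has none). Each returns a list of dicts, best first, with "p" (0 to 1); they miss things now and then, are a little off and sometimes report something else, mostly with a low value. They report only what shows in the picture. A call takes as long as a camera call. They do not tell look-alikes from the thing itself.
- boxes_of(camera, label): "centre" ([x, y, z] in mm, in world coordinates, good to about 4 mm: the middle of the surface that is visible of it).
- regions_of(camera, label): "mask" (480x640 bool, what is visible of it).
- mark_of(camera, label): "centre" ([x, y, z] in mm, in world coordinates, good to about 4 mm: a listed point, or the origin of a listed thing).
The state is a dict: "time": time; "joints": joint angles; "dq": joint speeds; "joint_efforts": joint torques, N m; "tool_pos": TCP position; "tcp_rot": TCP orientation; "wrist_force": force on the tool from outside, world axes, zero at the start; "torque": the same for the moment, N m; "width": finger opening in mm; "finger_force": force on a finger pad.
Only numpy, scipy, OpenCV 4.12 (cv2) and the standard library are available. Lean on these libraries where they do the work, as an engineer would, in place of code of your own. Each camera call takes 0.05 s, during which the arm holds its last target. There are 200 camera calls.

## Working session

There is one attempt and no reset: what is moved stays moved. The work goes in short steps, Python scripts to look and compute and a tool call to move; the robot and the scene stay as the last step left them, time stands still between calls to the robot, and variables do not carry over. Pictures are saved under pics/ and viewed, at most 10 in all, crops included, and the job is handed in when it is done.

Besides the shell and the picture viewer there is one more tool, called after "Emit:" as name([rows], argument=value, ...), one row to a line, values as JSON. send_rows: Moves the arm, as the interface text tells. Its arguments: {"type":"object","properties":{"deltas":{"type":"array","items":{"type":"array"}},"claw":{"type":"number"}},"required":["deltas"]}

```bash
mkdir -p pics; ls
python3 - <<'E'
from rig import robot, imaging, boxes_of, regions_of, mark_of
import cv2
s=robot.observe();print(s, robot.grasp_offset)
for c in("top","scene"):
    p,d=imaging.get_image(c);cv2.imwrite(f"pics/{c}0.png",p[:,:,::-1])
    for l in("box","pins","lid","lid_lip","rack","slot","tray","pan","pan_floor","board","jar","cutter"):
        print(c,l,[(r['centre'],round(r['p'],2)) for r in mark_of(c,l)[:4]])
E
```

```text
pics
{'time': 0.0, 'joints': array([-1.26532720e+00,  3.78065597e-01,  7.96158119e-02,  1.27439917e+00,
       -1.30344803e-05,  1.46050293e+00]), 'dq': array([-0.00155231, -0.00045861,  0.0014574 , -0.00092637,  0.00056067,
       -0.00048347]), 'joint_efforts': array([-2.60189636e-04, -4.63600194e+01,  2.69879329e+01,  2.08807894e-02,
        1.76127401e-04,  1.12796914e-05]), 'tool_pos': array([ 232.04044172, -525.37767896,  230.35552637]), 'tcp_rot': array([-3.07195773e+00, -6.47963298e-01,  3.34309923e-04]), 'wrist_force': array([-0.99819667, -0.85745446,  0.64829059]), 'torque': array([-0.0146586 , -0.03075782, -0.0265258 ]), 'finger_force': 0.0, 'width': 85.63574873004376} 18.700000000000003
top box []
top pins [([672.0, 23.7, 101.7], 0.57)]
top lid [([669.3, 24.5, 101.3], 0.77)]
top lid_lip [([487.2, -17.4, 102.3], 0.76)]
top rack [([316.5, 121.7, 0.9], 0.93), ([282.3, 393.6, 4.9], 0.8), ([513.7, 336.2, -2.6], 0.71), ([775.6, -138.5, 2.8], 0.57)]
top slot [([259.7, 394.1, 1.5], 0.96), ([297.9, 121.6, 4.4], 0.65), ([494.5, 329.9, 8.7], 0.62)]
top tray [([575.2, -306.1, 2.0], 0
[... 217 characters left out ...]
6], 0.44), ([669.8, 26.6, 102.3], 0.25)]
top cutter [([778.6, -139.2, 1.4], 0.88)]
scene box [([590.1, 5.2, -1.6], 0.65), ([499.8, 329.9, 5.2], 0.5)]
scene pins [([676.1, 23.1, 108.1], 0.74)]
scene lid [([672.0, 25.3, 110.7], 0.65)]
scene lid_lip [([487.9, -17.7, 110.3], 0.93), ([585.7, 5.9, -2.7], 0.32)]
scene rack [([281.6, 394.5, 0.3], 0.97), ([319.4, 119.6, 4.2], 0.89), ([515.9, 332.9, 0.8], 0.62)]
scene slot [([297.2, 118.2, 5.5], 0.89), ([260.3, 390.2, 5.6], 0.6)]
scene tray []
scene pan [([573.4, -306.5, 2.5], 0.59)]
scene pan_floor [([571.0, -310.2, 1.6], 0.8)]
scene board [([533.0, 327.7, 5.7], 0.83)]
scene jar [([732.2, 100.6, 2.1], 0.6)]
scene cutter [([781.2, -140.5, 0.0], 0.83)]
```

View pics/top0.png

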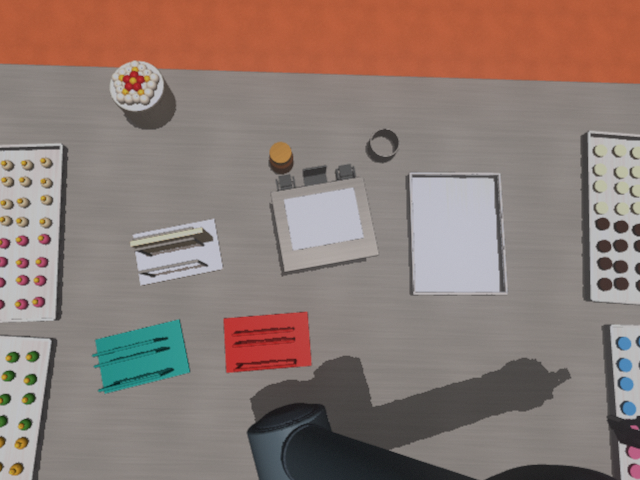

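View pics/scene0.png

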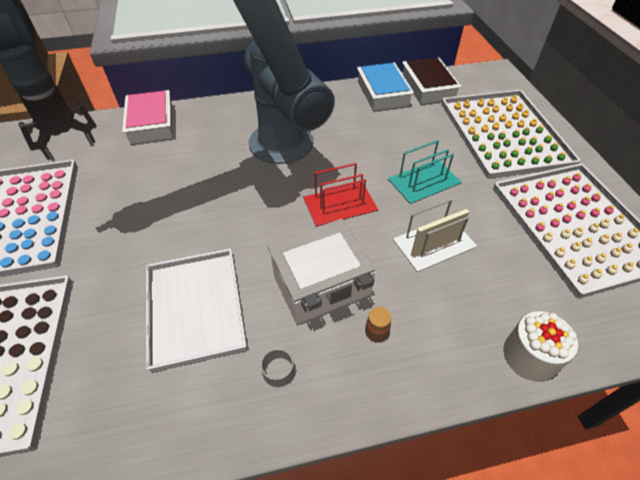

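The top view (up is world +x, left is +y) shows the closed box at about (325,225), the pan at (458,233) and the white rack with the board at (178,252). The red and turquoise racks are look-alikes. The robot always holds the tool vertical, so I'll lift the lid by friction at its front edge. First I need precise poses.

```bash
cat > h.py <<'E'
import numpy as np, cv2
from rig import robot, imaging, boxes_of, regions_of, mark_of
from scipy.spatial.transform import Rotation as Ro
def cloud(c):
    p,d=imaging.get_image(c);k=imaging.calibration(c);R,t=np.array(k['R']),np.array(k['t'])
    f=240/np.tan(np.radians(k['vfov'])/2);v,u=np.mgrid[:480,:640]
    P=np.stack([(u-k['cx'])/f*d,(v-k['cy'])/f*d,d],-1)-t
    P=P@R; P[d<=0]=np.nan
    return p,P
def rect(Q):
    (cx,cy),(w,h),a=cv2.minAreaRect(Q[:,:2].astype(np.float32));return np.round([cx,cy,w,h,a],1)
def tool():
    s=robot.observe();return s['tool_pos'],Ro.from_rotvec(s['tcp_rot']).as_matrix(),s
E
python3 - <<'E'
from h import *
p,P=cloud("top");x,y,z=P[...,0],P[...,1],P[...,2]
def q(m): return P[m&np.isfinite(z)]
def near(cx,cy,r): return np.hypot(x-cx,y-cy)<r
Q=q(near(580,3,170)&(z>90)&(z<125));print("lid",rect(Q),np.median(Q[:,2]))
lidonly=q(near(570,0,150)&(z>101)&(z<120));print(rect(lidonly))
w=p.min(-1)>170
Q=q(near(515,334,130)&(z<14)&(z>-5)&w);print("rack",rect(Q),np.median(Q[:,2]))
Q=q(near(515,334,130)&(z>80)&(z<130));print("tops",Q.shape,np.round(Q[::max(1,len(Q)//60)]).tolist()[:60])
Q=q(near(573,-307,200)&(z>10)&(z<40));print("pan",rect(Q))
print(tool()[1])
for l in("lid","rack"):
    for c in("top",):
        for r in regions_of(c,l):
            m=r['mask'];Q=q(m);print(l,c,round(r['p'],2),rect(Q),np.median(Q[:,2]))
E
```

```text
lid [585.3   7.4 202.9 200.2  11.6] 110.67176578020968
[585.3   7.4 202.9 200.2  11.6]
rack [517.5 335.6 117.6 189.8  12.5] 6.082624130434665
tops (1133, 3) [[557.0, 284.0, 102.0], [552.0, 298.0, 101.0], [550.0, 257.0, 116.0], [548.0, 280.0, 115.0], [547.0, 318.0, 103.0], [546.0, 278.0, 116.0], [545.0, 328.0, 103.0], [543.0, 287.0, 118.0], [548.0, 256.0, 93.0], [541.0, 310.0, 115.0], [542.0, 273.0, 117.0], [540.0, 346.0, 105.0], [538.0, 305.0, 117.0], [540.0, 270.0, 112.0], [538.0, 353.0, 104.0], [536.0, 312.0, 117.0], [538.0, 277.0, 110.0], [535.0, 369.0, 102.0], [534.0, 328.0, 116.0], [535.0, 292.0, 115.0], [542.0, 260.0, 82.0], [531.0, 348.0, 117.0], [532.0, 312.0, 116.0], [538.0, 282.0, 89.0], [528.0, 367.0, 119.0], [529.0, 331.0, 118.0], [533.0, 299.0, 100.0], [528.0, 389.0, 103.0], [527.0, 347.0, 119.0], [530.0, 314.0, 106.0], [531.0, 277.0, 105.0], [525.0, 368.0, 112.0], [526.0, 331.0, 112.0], [528.0, 296.0, 104.0], [522.0, 388.0, 116.0], [523.0, 349.0, 117.0], [526.0, 317.0, 104.0], [520.0, 396.0, 117.0], [520.0, 359.0, 118.0], [524.0, 327.0, 102.0], [518.0, 391.0, 118.0], [5
[... 243 characters left out ...]
2.0], [504.0, 394.0, 97.0], [485.0, 271.0, 103.0], [483.0, 269.0, 101.0], [481.0, 277.0, 103.0], [479.0, 286.0, 99.0], [473.0, 330.0, 103.0], [471.0, 334.0, 102.0], [469.0, 337.0, 105.0]]
pan [ 575.1 -306.5  283.8  218.     1.3]
[[ 9.14809312e-01  4.03886025e-01  4.11477872e-05]
 [ 4.03886026e-01 -9.14809298e-01 -1.62554822e-04]
 [-2.80112425e-05  1.65325681e-04 -9.99999986e-01]]
lid top 0.97 [590.   10.7 213.3 204.1  11.6] 110.70394344157437
lid top 0.33 [516.3 335.1 124.9 193.1  12.7] 6.56545431394896
rack top 0.96 [280.5 402.7 121.7 200.9  14.2] 6.489225013991735
rack top 0.87 [318.2 123.4 122.1 191.1   5.2] 6.337544790059007
rack top 0.65 [517.  337.1 121.9 193.8  13.4] 6.445245523179995
```

Emit:
send_rows([
  [[390, -376, 145], 0.213],
  [[390, -376, 145], 0.213],
  [[390, -376, 145], 0.213],
  [[390, -376, 145], 0.213],
  [[390, -376, 145], 0.213],
  [[390, -376, 145], 0.213],
  [[390, -376, 145], 0.213],
  [[390, -376, 145], 0.213],
  [[390, -376, 145], 0.213],
  [[390, -376, 145], 0.213],
  [[390, -376, 145], 0.213],
  [[390, -376, 145], 0.213],
], claw=1)

```text
time: 2.65
tool_pos: [437.5, -20.5, 85.3]
tcp_rot: [-3.123, -0.328, 0.001]
wrist_force: [-0.4, -1.5, -0.2]
width: -0.1
finger_force: 0.0
```

Emit:
send_rows([
  [[30, 0, 0], 0],
  [[33, 0, 0], 0],
  [[35, 0, 0], 0],
  [[37, 0, 0], 0],
  [[39, 0, 0], 0],
])

```text
time: 3.15
tool_pos: [474.7, -17.3, 86.3]
tcp_rot: [3.126, 0.316, -0.001]
wrist_force: [0.8, -0.8, 0.3]
width: -0.1
finger_force: 0.0
```

Emit:
send_rows([
  [[1, 0, 0], 0],
  [[2, 0, 0], 0],
  [[3, 0, 0], 0],
  [[4, 0, 0], 0],
  [[4, 0, 0], 0],
])

```text
time: 3.65
tool_pos: [476.7, -16.5, 86.0]
tcp_rot: [3.124, 0.317, -0.007]
wrist_force: [-7.5, -2.6, 6.4]
width: -0.1
finger_force: 4.0
```

Emit:
send_rows([
  [[2, 0, 0], 0],
  [[4, 0, 0], 0],
  [[5, 0, -2], 0],
  [[5, 0, -5], 0],
  [[5, 0, -8], 0],
  [[5, 0, -11], 0],
])

```text
time: 4.25
tool_pos: [476.8, -16.2, 94.5]
tcp_rot: [3.123, 0.316, -0.023]
wrist_force: [-11.8, -6.6, -1.5]
width: -0.0
finger_force: 6.5
```

```bash
cat >> h.py <<'E'
def lidfit():
    "median lid height by distance from hinge along box -x"
    for c in("top","scene"):
        p,P=cloud(c);u=np.array([.9796,.2011]);H=np.array([672.5,24.5])
        a=(P[...,:2]-H)@u;b=(P[...,:2]-H)@np.array([-u[1],u[0]])
        print(c,[round(float(np.nanmedian(P[...,2][(abs(a-k)<6)&(abs(b-60)<25)&(P[...,2]>60)])),1) for k in(-170,-140,-110,-80,-50)])
E
python3 -c "
from h import *
lidfit()"
```

```text
top [567.2, 117.8, 116.1, 114.6, 113.0]
scene [119.8, 118.0, 116.3, 114.8, 113.3]
```

Emit:
send_rows([
  [[1, 0, -6], 0],
  [[2, 0, -12], 0],
  [[3, 0, -23], 0],
  [[5, 0, -34], 0],
  [[8, 0, -45], 0],
  [[11, 0, -56], 0],
  [[15, 0, -67], 0],
])

```text
time: 5.05
tool_pos: [491.0, -13.2, 162.1]
tcp_rot: [3.123, 0.316, -0.025]
wrist_force: [-14.8, -6.4, 3.6]
width: 0.2
finger_force: 8.1
```

```bash
python3 -c "
from h import *
lidfit()"
```

```text
top [641.5, 173.8, 159.6, 146.3, 132.6]
scene [235.9, 176.7, 161.0, 146.7, 133.0]
```

Emit:
send_rows([
  [[6, 0, -12], 0],
  [[12, 0, -24], 0],
  [[20, 0, -35], 0],
  [[28, 0, -45], 0],
  [[37, 0, -55], 0],
  [[46, 0, -65], 0],
  [[56, 0, -73], 0],
  [[67, 0, -81], 0],
  [[78, 0, -89], 0],
  [[90, 0, -95], 0],
  [[102, 0, -101], 0],
])

```text
time: 6.25
tool_pos: [599.4, 9.0, 265.4]
tcp_rot: [-3.125, -0.318, -0.001]
wrist_force: [-0.1, -0.7, 0.1]
width: 0.2
finger_force: 0.3
```

```bash
cat >> h.py <<'E'
def lidang():
    for c in("top","scene"):
        p,P=cloud(c);u=np.array([.9796,.2011]);H=np.array([672.5,24.5])
        a=(P[...,:2]-H)@u;b=(P[...,:2]-H)@np.array([-u[1],u[0]]);z=P[...,2]
        m=(abs(b-65)<30)&(a>-150)&(a<60)&(z>130)&(z<320)
        print(c,m.sum(),[(k,np.round(np.nanmedian(a[m&(abs(z-k)<6)]),1)) for k in range(140,310,20) if (m&(abs(z-k)<6)).sum()>5])
E
python3 -c "
from h import *
lidang()"
```

```text
top 19 [(280, np.float64(-58.3))]
scene 1707 [(140, np.float64(-7.2)), (160, np.float64(-12.7)), (180, np.float64(-18.7)), (200, np.float64(-24.6)), (220, np.float64(-30.6)), (240, np.float64(-36.9)), (260, np.float64(-43.7)), (280, np.float64(-50.6))]
```

Emit:
send_rows([
  [[14, 0, -2], 0],
  [[28, 0, -4], 0],
  [[41, 0, -5], 0],
  [[52, 0, -6], 0],
  [[60, 0, -6], 0],
  [[66, 0, -6], 0],
  [[72, 0, -6], 0],
  [[76, 0, -6], 0],
  [[76, 0, -6], 0],
])

```text
time: 7.25
tool_pos: [673.5, 24.1, 271.0]
tcp_rot: [-3.125, -0.318, 0.0]
wrist_force: [-0.4, -1.5, -0.1]
width: -0.2
finger_force: 0.0
```

```bash
python3 -c "
from h import *
lidang()"
```

```text
top 0 []
scene 1018 [(140, np.float64(8.0)), (160, np.float64(11.6)), (180, np.float64(13.9)), (200, np.float64(16.8)), (220, np.float64(19.7)), (240, np.float64(22.6)), (260, np.float64(24.5)), (280, np.float64(27.2)), (300, np.float64(22.3))]
```

```bash
python3 -c "
from h import *
print(tool()[2]['joints'])"
```

```text
[-5.84685496e-02  6.06273783e-01  5.50440085e-01  1.51507898e+00
 -1.08225874e-04  2.88032156e+00]
```

Emit:
send_rows([
  [[-30, 0, 0], 0],
  [[-30, 0, -30], 0],
  [[-30, 0, -60], 0],
  [[-30, 0, -60], 0],
], claw=0)

```text
time: 7.75
tool_pos: [643.9, 17.8, 335.4]
tcp_rot: [3.125, 0.318, 0.008]
wrist_force: [0.8, -1.0, -0.4]
width: 58.1
finger_force: 0.0
```

Emit:
send_rows([
  [[30, 0, 0], -0.15],
  [[30, 0, 0], -0.3],
  [[30, 0, 0], -0.45],
  [[30, 0, 0], -0.6],
  [[30, 0, 0], -0.75],
  [[30, 0, 0], -0.9],
  [[30, 0, 0], -1.05],
  [[30, 0, 0], -1.2],
  [[30, 0, 0], -1.35],
  [[30, 0, 0], -1.5],
  [[30, 0, 0], -1.571],
  [[30, 0, 0], -1.571],
])

```text
time: 8.95
tool_pos: [673.3, 23.9, 331.3]
tcp_rot: [1.985, 2.434, 0.0]
wrist_force: [0.2, -0.1, 0.0]
width: 85.5
finger_force: 0.0
```

```bash
python3 -c "
from h import *
lidang();print(tool()[1], tool()[2]['tool_pos'])
p,P=cloud('scene');cv2.imwrite('pics/s1.png',cv2.resize(p[120:400,180:480,::-1],None,fx=2,fy=2))"
```

```text
top 0 []
scene 1016 [(140, np.float64(8.2)), (160, np.float64(11.6)), (180, np.float64(14.1)), (200, np.float64(16.6)), (220, np.float64(19.6)), (240, np.float64(22.7)), (260, np.float64(24.7)), (280, np.float64(27.6)), (300, np.float64(22.7))]
[[-2.00035076e-01  9.79788691e-01  2.99051965e-04]
 [ 9.79788721e-01  2.00035118e-01 -1.16892866e-04]
 [-1.74351203e-04  2.69625069e-04 -9.99999948e-01]] [673.26474148  23.95900552 331.31580405]
```

View pics/s1.png

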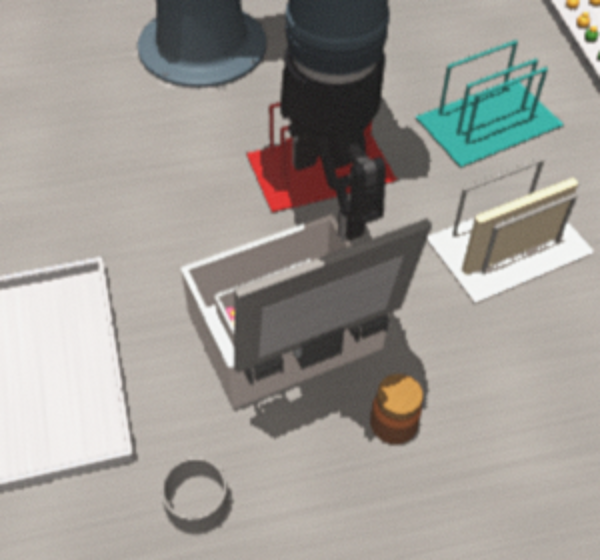

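Emit:
send_rows([
  [[0, 0, 25], 0],
  [[0, 0, 45], 0],
  [[0, 0, 60], 0],
  [[0, 0, 70], 0],
  [[0, 0, 70], 0],
])

```text
time: 9.6
tool_pos: [672.2, 24.0, 259.4]
tcp_rot: [-1.984, -2.432, 0.003]
wrist_force: [0.8, 0.1, 0.1]
width: 85.9
finger_force: 0.0
```

Emit:
send_rows([
  [[0, 0, 0], 0],
  [[0, 0, 0], 0],
  [[0, 0, 0], 0],
  [[0, 0, 0], 0],
  [[0, 0, 0], 0],
  [[0, 0, 0], 0],
  [[0, 0, 0], 0],
  [[0, 0, 0], 0],
], claw=1)

```text
time: 10.4
tool_pos: [673.0, 23.9, 261.7]
tcp_rot: [1.985, 2.435, -0.0]
wrist_force: [-1.2, 0.0, 2.5]
width: 9.2
finger_force: 58.7
```

```bash
python3 -c "
from h import *
lidang()"
```

```text
top 0 []
scene 1226 [(140, np.float64(3.9)), (160, np.float64(4.5)), (180, np.float64(4.6)), (200, np.float64(4.9)), (220, np.float64(4.9)), (240, np.float64(5.1)), (260, np.float64(4.3)), (280, np.float64(4.4)), (300, np.float64(1.2))]
```

Emit:
send_rows([
  [[0, 0, -4], 0],
  [[0, 0, -8], 0],
  [[0, 0, -12], 0],
  [[0, 0, -16], 0],
  [[0, 0, -22], 0],
  [[0, 0, -30], 0],
  [[0, 0, -40], 0],
  [[0, 0, -45], 0],
  [[0, 0, -45], 0],
])

```text
time: 11.4
tool_pos: [673.8, 24.0, 307.6]
tcp_rot: [1.984, 2.434, 0.002]
wrist_force: [0.4, -0.3, -3.2]
width: 9.1
finger_force: 58.4
```

```bash
python3 -c "
from h import *
lidang()
p,P=cloud('scene');cv2.imwrite('pics/s2.png',cv2.resize(p[100:380,180:480,::-1],None,fx=2,fy=2))"
```

```text
top 0 []
scene 1296 [(140, np.float64(9.3)), (160, np.float64(8.2)), (180, np.float64(4.9)), (200, np.float64(5.6)), (220, np.float64(5.7)), (240, np.float64(5.7)), (260, np.float64(5.8)), (280, np.float64(5.7)), (300, np.float64(5.2))]
```

View pics/s2.png

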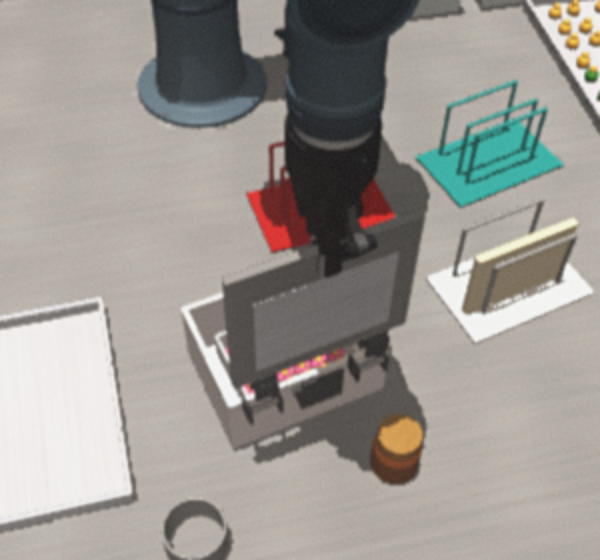

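Emit:
send_rows([
  [[10, -20, -5], 0],
  [[40, -40, -15], 0],
  [[80, -55, -20], -0.005],
  [[120, -70, -20], -0.015],
  [[165, -82, -20], -0.015],
  [[210, -92, -20], -0.015],
  [[250, -102, -20], -0.015],
  [[290, -110, -20], -0.015],
  [[318, -115, -20], -0.015],
  [[332, -117, -20], -0.015],
  [[335, -118, -20], -0.015],
  [[335, -118, -20], -0.015],
])

```text
time: 12.75
tool_pos: [490.3, 327.8, 326.0]
tcp_rot: [1.966, 2.449, -0.001]
wrist_force: [0.4, -0.3, -3.0]
width: 9.1
finger_force: 60.1
```

```bash
cat > r.py <<'E'
from h import *
tp,R,s=tool();print(tp,s['wrist_force'],s['width'])
v=np.array([.976,.216]);C=np.array([516.5,335.2])
for c in("scene","top"):
    p,P=cloud(c);a=(P[...,:2]-C)@v;b=(P[...,:2]-C)@np.array([-v[1],v[0]]);z=P[...,2]
    for z0,z1 in((-3,12),(85,108),(108,125),(125,150),(150,170),(170,200),(200,230),(240,270),(280,310)):
        m=(abs(a)<90)&(abs(b)<130)&(z>z0)&(z<z1)
        if m.sum()>20: print(c,z0,z1,m.sum(),'a',np.round(np.nanpercentile(a[m],[1,25,50,75,99])),'b',np.round(np.nanpercentile(b[m],[1,50,99])),rect(P[m]))
E
python3 r.py
```

```text
[490.30410178 327.80512129 325.96395418] [ 0.38930067 -0.32257512 -3.0266479 ] 9.104760985551247
scene -3 12 3510 a [-88. -28.  33.  61.  89.] b [-128.  -33.  127.] [516.5 335.2 180.  260.1  12.5]
scene 85 108 407 a [-48. -42.  19.  24.  28.] b [-84. -13.  62.] [508.9 322.9  77.8 150.7  13.1]
scene 108 125 299 a [ 7. 13. 17. 19. 21.] b [-84. -15.  62.] [532.5 328.1  14.7 151.3  12.7]
scene 150 170 100 a [-39. -33. -19. -18. -17.] b [-79. -53.  76.] [490.  327.7  22.5 155.3  13. ]
scene 170 200 372 a [-33. -24. -23. -22. -17.] b [-99. -10.  94.] [491.9 329.1  18.  199.8  12.4]
scene 200 230 584 a [-29. -24. -23. -22. -20.] b [-101.  -11.   97.] [493.9 329.4  10.8 201.7  10.5]
scene 240 270 665 a [-30. -23. -23. -22. -20.] b [-100.  -10.   97.] [494.1 329.5  11.2 201.7  10.4]
scene 280 310 727 a [-29. -23. -22. -22. -20.] b [-100.   -8.   97.] [493.8 329.4  12.4 201.   10.2]
top -3 12 5859 a [-89. -60. -25.  32.  89.] b [-128.  -24.  126.] [516.5 335.2 180.  260.   12.5]
top 85 108 221 a [-48. -46. -45. -43.  27.] b [-84. -14.  60.] [490.6 306.2  66.8 157.6  43.6]
top 108 125 60 a [ 8. 11. 15. 17. 20.] b [-84. -76. -64.] [546.3 266.2  11.8  21.5  12.8]
top 150 170 45 a [-38. -38. -37. -37. -33.] b [-79.  50.  76.] [481.8 326.3   5.7 155.3  11.7]
top 170 200 206 a [-38. -36. -33. -32. -29.] b [-100.  -29.   70.] [485.7 314.4  10.9 174.4  14.7]
top 200 230 271 a [-42. -33. -32. -32. -26.] b [-101.  -26.   48.] [485.7 302.8  18.3 153.   15.9]
top 240 270 341 a [-42. -33. -32. -32. -26.] b [-101.  -26.   88.] [481.2 321.3  18.2 190.9  15.1]
top 280 310 116 a [-42. -41. -37. -32. -24.] b [-101.  -90.   89.] [480.6 321.   18.7 190.5  15.9]
```

Emit:
send_rows([
  [[0, 2, 15], 0],
  [[0, 2, 40], 0],
  [[0, 2, 65], 0],
  [[0, 2, 90], 0],
  [[0, 2, 112], 0],
  [[0, 2, 128], 0],
  [[0, 2, 138], 0],
  [[0, 2, 143], 0],
  [[0, 2, 144], 0],
  [[0, 2, 144], 0],
])

```text
time: 13.85
tool_pos: [492.7, 328.7, 183.0]
tcp_rot: [1.967, 2.449, 0.002]
wrist_force: [0.8, -0.3, -2.6]
width: 9.1
finger_force: 60.0
```

Emit:
send_rows([
  [[0, 0, 2], 0],
  [[0, 0, 3], 0],
  [[0, 0, 4], 0],
  [[0, 0, 5], 0],
  [[0, 0, 5], 0],
])

```text
time: 14.35
tool_pos: [491.9, 328.7, 177.1]
tcp_rot: [-1.967, -2.45, 0.0]
wrist_force: [0.6, -1.0, -3.6]
width: 9.0
finger_force: 60.1
```

Emit:
send_rows([
  [[0, 0, 1], 0],
  [[0, 0, 2], 0],
  [[0, 0, 3], 0],
  [[0, 0, 3], 0],
  [[0, 0, 3], 0],
])

```text
time: 14.85
tool_pos: [492.5, 328.9, 175.8]
tcp_rot: [1.966, 2.449, 0.003]
wrist_force: [-0.6, -1.4, 4.7]
width: 9.1
finger_force: 61.4
```

Emit:
send_rows([
  [[0, 0, 0], 0],
  [[0, 0, 0], 0],
  [[0, 0, 0], 0],
], claw=0.75)

```text
time: 15.15
tool_pos: [492.8, 329.1, 175.0]
tcp_rot: [1.966, 2.449, 0.003]
wrist_force: [-0.3, 0.2, 5.4]
width: 21.6
finger_force: 2.3
```

Emit:
send_rows([
  [[0, 0, 0], 0],
  [[0, 0, 0], 0],
  [[0, 0, 0], 0],
], claw=0.5)

```text
time: 15.45
tool_pos: [491.7, 328.6, 173.6]
tcp_rot: [-1.966, -2.45, 0.002]
wrist_force: [1.2, -0.4, -0.4]
width: 42.7
finger_force: 0.0
```

```bash
python3 r.py | grep scene
```

```text
scene -3 12 2988 a [-87.  12.  42.  65.  89.] b [-128.  -41.  127.] [516.5 335.2 179.9 260.1  12.5]
scene 85 108 665 a [-28. -21. -20.  20.  28.] b [-99. -13.  96.] [518.8 334.9  59.4 200.3  10.2]
scene 108 125 571 a [-27. -22.   8.  17.  21.] b [-98. -12.  96.] [516.9 334.3  55.5 199.1  10.4]
scene 125 150 425 a [-30. -23. -22. -21. -19.] b [-99. -13.  97.] [495.  329.6  13.6 199.5   9.6]
scene 150 170 282 a [-30. -23. -23. -22. -20.] b [-99. -33.  98.] [494.1 329.7  11.2 200.3  10.2]
scene 170 200 460 a [-56. -25. -24. -23.   9.] b [-99. -27.  98.] [493.2 329.9 194.1  66.4  84.7]
scene 200 230 468 a [-74. -33. -26. -23.  26.] b [-98. -11.  97.] [494.6 327.7 183.1  99.6  77.5]
scene 240 270 399 a [-87. -48.  -6.   4.  39.] b [-18. -11.  13.] [492.9 325.7 130.   32.9  17.1]
scene 280 310 232 a [-63.  -8.   7.  11.  27.] b [-37. -10.  11.] [498.4 317.1 119.5  47.8  28.1]
```

Emit:
send_rows([
  [[0, 0, 0], 0],
  [[0, 0, 0], 0],
  [[0, 0, -10], 0],
  [[0, 0, -40], 0],
  [[0, 0, -85], 0],
  [[0, 0, -130], 0],
  [[0, 0, -140], 0],
], claw=0)

```text
time: 16.25
tool_pos: [493.8, 329.7, 321.0]
tcp_rot: [1.964, 2.447, 0.014]
wrist_force: [-0.2, 0.8, -0.2]
width: 85.5
finger_force: 0.0
```

```bash
python3 r.py | grep -v " -3 12"
python3 - <<'E'
from h import *
for c in("top","scene"):
    p,P=cloud(c)
    for l in("tray","tray_grip","box"): print(c,l,[(r['centre'],round(r['p'],2)) for r in mark_of(c,l)[:2]])
    u=np.array([.9796,.2011]);B=np.array([672.5,24.5])-91*u
    a=(P[...,:2]-B)@u;b=(P[...,:2]-B)@np.array([-u[1],u[0]]);z=P[...,2]
    m=(abs(a)<65)&(abs(b)<92)
    for z0,z1 in((40,56),(70,98)):
        k=m&(z>z0)&(z<z1)
        if k.sum()>10: print(c,z0,k.sum(),rect(P[k]),'a',np.round(np.percentile(a[k],[2,50,98])),'b',np.round(np.percentile(b[k],[2,50,98])),np.median(z[k]))
    cv2.imwrite(f'pics/{c}3.png',cv2.resize(p[80:320,100:420,::-1],None,fx=2,fy=2))
E
```

```text
[493.81907784 329.68603582 321.04360391] [-0.16656816  0.75633213 -0.23247066] 85.47979609116443
scene 85 108 638 a [-23. -17. -15.  20.  29.] b [-99. -14.  95.] [521.  335.5  54.  199.7  10.6]
scene 108 125 567 a [-21. -16.   9.  17.  22.] b [-99. -10.  96.] [520.7 334.5  52.9 199.6  10.3]
scene 125 150 398 a [-24. -16. -15. -15. -13.] b [-100.   -9.   97.] [497.8 331.3  22.7 201.9   8.6]
scene 150 170 366 a [-22. -16. -15. -14. -12.] b [-100.  -12.   97.] [500.4 331.2  20.  201.3   8. ]
scene 170 200 534 a [-22. -15. -15. -14. -12.] b [-99.  -7.  98.] [494.  330.7  23.2 201.4  11.7]
scene 200 230 390 a [-24. -19. -16. -14. -12.] b [-99.  -6.  97.] [498.7 331.9  13.8 201.1  12.1]
top 85 108 625 a [-48. -43. -28.   9.  28.] b [-98.  -8.  72.] [508.1 328.6  76.4 188.6  12.8]
top 108 125 585 a [-33.   8.  12.  16.  20.] b [-98. -11.  64.] [515.5 317.7  57.1 167.1   8.7]
top 125 150 38 a [-37. -33. -27. -26. -19.] b [-99. -90. -86.] [509.1 238.8   6.8  22.8  60.3]
top 150 170 34 a [-37. -34. -27. -26. -19.] b [-99. -91. -44.] [496.  266.3  15.8  77.7  25.6]
top 170 200 720 a [-37. -32. 
[... 193 characters left out ...]
, 0.9), ([514.5, 335.9, -2.3], 0.35)]
top tray_grip [([578.9, 12.6, 12.3], 0.73), ([580.3, 6.9, 79.2], 0.55)]
top box [([573.3, -309.0, 0.1], 0.3)]
top 40 517 [578.1  13.  106.1 150.2  12.4] a [-57.  -4.  49.] b [-67.   3.  82.] 48.85794305577242
top 70 254 [577.8  12.9  13.2  88.6  13. ] a [-10.  -5.   2.] b [-34.   8.  51.] 89.79713217006042
scene tray [([577.9, 10.0, 12.2], 0.78), ([588.2, 2.2, 1.2], 0.21)]
scene tray_grip [([571.8, 7.7, 82.6], 0.94)]
scene box [([588.5, 4.4, -0.3], 0.56)]
scene 40 457 [571.3  11.5  97.4 151.   12. ] a [-57. -21.  31.] b [-67.  11.  82.] 46.405499026800776
scene 70 232 [578.   12.4  15.6  86.9  12.8] a [-11.  -2.   3.] b [-36.   4.  49.] 88.76166820735634
```

View pics/top3.png

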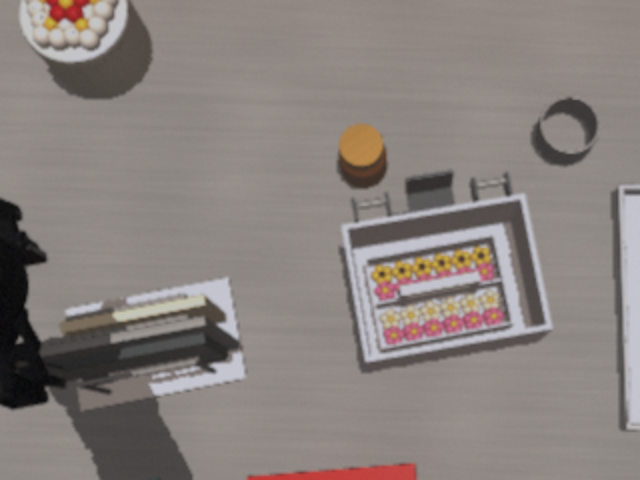

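The top view shows the lid standing in the white rack at (140,345), with the board in place behind it. The open box holds the tray, and its handle bar is around (450,285). Next is the tray.

Emit:
send_rows([
  [[-45, 2, 0], 0],
  [[-95, 4, 0], 0],
  [[-145, 6, 0], 0],
  [[-195, 8, 20], 0],
  [[-245, 10, 60], 0],
  [[-290, 12, 100], 0],
  [[-320, 14, 130], 0],
  [[-327, 14, 150], 0],
  [[-327, 14, 150], 0],
  [[-327, 14, 150], 0],
])

```text
time: 17.75
tool_pos: [575.4, 12.6, 163.6]
tcp_rot: [-1.966, -2.447, 0.002]
wrist_force: [-1.2, 0.7, 0.8]
width: 85.3
finger_force: 0.0
```

Emit:
send_rows([
  [[0, 2, 20], 0],
  [[0, 2, 45], 0],
  [[0, 2, 70], 0],
  [[0, 2, 88], 0],
  [[0, 2, 97], 0],
  [[0, 2, 97], 0],
  [[0, 2, 97], 0],
])

```text
time: 18.45
tool_pos: [579.6, 13.5, 68.9]
tcp_rot: [1.964, 2.449, 0.002]
wrist_force: [0.1, -0.3, 1.3]
width: 85.7
finger_force: 0.0
```

Emit:
send_rows([
  [[0, 0, 0], 0],
  [[0, 0, 0], 0],
  [[0, 0, 0], 0],
  [[0, 0, 0], 0],
  [[0, 0, 0], 0],
  [[0, 0, 0], 0],
  [[0, 0, 0], 0],
  [[0, 0, 0], 0],
], claw=1)

```text
time: 19.25
tool_pos: [578.2, 12.8, 67.4]
tcp_rot: [1.967, 2.45, -0.001]
wrist_force: [-2.0, -0.3, 2.9]
width: 10.7
finger_force: 59.0
```

Emit:
send_rows([
  [[0, 0, -3], 0],
  [[0, 0, -8], 0],
  [[0, 0, -16], 0],
  [[0, 0, -28], 0],
  [[0, 0, -44], 0],
  [[0, 0, -62], 0],
  [[0, 0, -80], 0],
  [[0, 0, -96], 0],
  [[0, 0, -110], 0],
  [[0, 0, -120], 0],
  [[0, 0, -125], 0],
  [[0, 0, -125], 0],
])

```text
time: 20.45
tool_pos: [578.9, 12.9, 193.2]
tcp_rot: [1.966, 2.449, 0.001]
wrist_force: [1.0, -0.8, -2.8]
width: 10.6
finger_force: 58.5
```

```bash
cat > t.py <<'E'
from h import *
tp,R,s=tool();print(tp,s['wrist_force'],s['width'])
for c in("top","scene"):
    p,P=cloud(c);d=P-tp;z=P[...,2];lo=tp[2]-54
    k=(np.hypot(d[...,0],d[...,1])<95)&(z>lo+30)&(z<lo+44)
    Q=P[k]; print(c,k.sum(),rect(Q),np.round([np.median(Q[:,2][np.hypot(Q[:,0]-tp[0]-ox,Q[:,1]-tp[1]-oy)<30]) for ox,oy in((0,70),(0,-70),(45,0),(-45,0))],1))
    cv2.imwrite(f'pics/{c}_t%d.png'%(s['time']*10),cv2.resize(p[:,150:560,::-1][60:360],None,fx=1.5,fy=1.5))
E
python3 t.py;ls pics
```

```text
[578.94843482  12.91444839 193.1958987 ] [ 0.9845879  -0.84179089 -2.81142105] 10.613834272942848
top 0 [0. 0. 0. 0. 0.] [nan nan nan nan]
scene 538 [578.   13.3 108.2 151.5  12.7] [173.6 173.5 173.4 173.7]
s1.png
s2.png
scene0.png
scene3.png
scene_t204.png
top0.png
top3.png
top_t204.png
  return _methods._mean(a, axis=axis, dtype=dtype,
  ret = ret.dtype.type(ret / rcount)
```

Emit:
send_rows([
  [[-12, -3, 0], 0],
  [[-35, -8, 0], 0.02],
  [[-68, -16, 0], 0.05],
  [[-105, -25, 0], 0.08],
  [[-142, -34, 0], 0.11],
  [[-180, -42, 0], 0.14],
  [[-217, -51, 0], 0.17],
  [[-252, -60, 0], 0.197],
  [[-280, -66, 0], 0.197],
  [[-300, -71, 0], 0.197],
  [[-312, -74, 0], 0.197],
  [[-312, -74, 0], 0.197],
])

```text
time: 21.75
tool_pos: [572.9, -309.6, 191.4]
tcp_rot: [-2.2, -2.241, 0.001]
wrist_force: [0.2, 0.0, -3.3]
width: 10.6
finger_force: 58.5
```

Emit:
send_rows([
  [[0, 0, 8], 0],
  [[0, 0, 22], 0],
  [[0, 0, 42], 0],
  [[0, 0, 62], 0],
  [[0, 0, 80], 0],
  [[0, 0, 96], 0],
  [[0, 0, 108], 0],
  [[0, 0, 116], 0],
  [[0, 0, 120], 0],
  [[0, 0, 122], 0],
  [[0, 0, 122], 0],
])

```text
time: 22.85
tool_pos: [573.9, -307.8, 70.7]
tcp_rot: [2.197, 2.244, 0.0]
wrist_force: [0.1, -0.1, -3.8]
width: 10.5
finger_force: 58.5
```

```bash
python3 t.py 2>/dev/null;ls pics
```

```text
[ 573.93447387 -307.80509749   70.6870639 ] [ 0.07393713 -0.08428501 -3.80526421] 10.469067338119546
top 372 [ 572.8 -307.   104.7  151.5    0.9] [51.8 52.4 52.2 51.9]
scene 535 [ 573.3 -307.7  108.   151.     1.4] [51.7 51.5 51.4 52.1]
s1.png
s2.png
scene0.png
scene3.png
scene_t204.png
scene_t228.png
top0.png
top3.png
top_t204.png
top_t228.png
```

Emit:
send_rows([
  [[0, 0, 3], 0],
  [[0, 0, 5], 0],
  [[0, 0, 7], 0],
  [[0, 0, 8], 0],
  [[0, 0, 9], 0],
  [[0, 0, 9], 0],
])

```text
time: 23.55
tool_pos: [573.5, -307.6, 61.1]
tcp_rot: [-2.198, -2.244, 0.0]
wrist_force: [-0.4, -0.1, -3.5]
width: 10.7
finger_force: 58.5
```

Emit:
send_rows([
  [[0, 0, 1], 0],
  [[0, 0, 2], 0],
  [[0, 0, 3], 0],
  [[0, 0, 3], 0],
])

```text
time: 23.95
tool_pos: [573.6, -307.8, 59.4]
tcp_rot: [2.198, 2.244, -0.0]
wrist_force: [-3.4, 0.0, 4.7]
width: 10.8
finger_force: 59.5
```

Touched down. Releasing and rising.

Emit:
send_rows([
  [[0, 0, 0], 0],
  [[0, 0, 0], 0],
  [[0, 0, 0], 0],
  [[0, 0, 0], 0],
  [[0, 0, 0], 0],
  [[0, 0, 0], 0],
  [[0, 0, -8], 0],
  [[0, 0, -30], 0],
  [[0, 0, -70], 0],
  [[0, 0, -115], 0],
  [[0, 0, -150], 0],
  [[0, 0, -150], 0],
], claw=0)

```text
time: 25.15
tool_pos: [576.6, -309.6, 215.9]
tcp_rot: [2.19, 2.236, 0.003]
wrist_force: [1.1, 0.2, -0.1]
width: 85.7
finger_force: 0.0
```

```bash
python3 r.py | grep scene
python3 - <<'E'
from h import *
p,P=cloud("scene");z=P[...,2];m=(np.hypot(P[...,0]-573,P[...,1]+308)<100)
for z0,z1 in((33,48),(70,90)):
    Q=P[m&(z>z0)&(z<z1)];print(rect(Q),np.median(Q[:,2]))
for l in("jar","cutter","board"): print(l,[r['centre'] for r in mark_of("scene",l)[:1]])
cv2.imwrite('pics/fin.png',p[:,:,::-1])
E
```

```text
scene -3 12 3016 a [-86.  13.  42.  65.  89.] b [-128.  -40.  127.] [516.5 335.2 179.8 260.1  12.4]
scene 85 108 649 a [-24. -20. -19.  20.  28.] b [-99. -12.  95.] [518.8 335.1  56.7 201.1  10.9]
scene 108 125 589 a [-25. -20.   8.  17.  21.] b [-99. -13.  93.] [515.8 334.1  51.7 200.3  10.5]
scene 125 150 424 a [-27. -21. -20. -20. -18.] b [-99.  -7.  97.] [495.7 330.3  10.7 200.4  10.4]
scene 150 170 372 a [-28. -21. -21. -20. -18.] b [-99.  -9.  98.] [496.  330.9  12.9 201.1   9.8]
scene 170 200 566 a [-27. -22. -21. -21. -19.] b [-99.  -9.  98.] [495.4 331.5  11.8 203.4  10.4]
scene 200 230 380 a [-31. -27. -23. -21. -20.] b [-99.  -4.  96.] [491.8 330.1  12.7 200.2  12.4]
[ 572.5 -307.2  109.2  150.     1.1] 38.87655089748526
[ 572.8 -306.7   15.1   87.1    2. ] 80.35758548052544
jar [[734.4, 102.5, 0.8]]
cutter [[780.0, -137.5, 2.5]]
board [[536.3, 323.7, 6.3]]
```

View pics/fin.png

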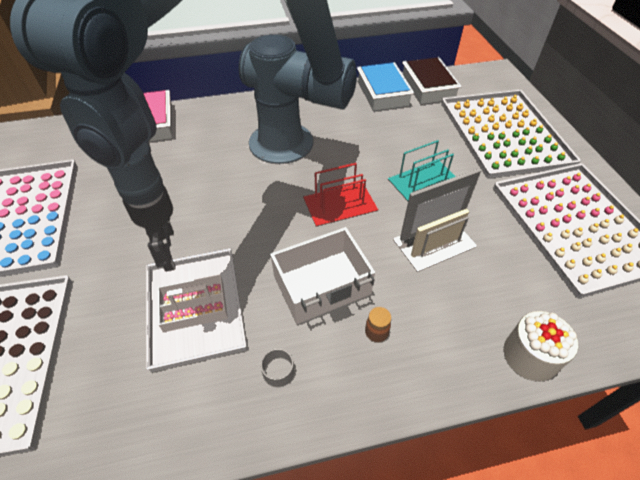

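The tray sits flat in the pan at (193,305), the lid stands in the white rack at (440,210), and the jar, cutter and board haven't moved. I'll check that the lid has stopped rocking.

Emit:
send_rows([
  [[0, 0, 0], 0],
  [[0, 0, 0], 0],
  [[0, 0, 0], 0],
  [[0, 0, 0], 0],
  [[0, 0, 0], 0],
  [[0, 0, 0], 0],
  [[0, 0, 0], 0],
  [[0, 0, 0], 0],
])

```text
time: 26.25
tool_pos: [573.7, -307.7, 208.4]
tcp_rot: [2.198, 2.245, -0.0]
wrist_force: [0.2, 0.3, 0.3]
width: 85.4
finger_force: 0.0
```

```bash
python3 r.py | grep scene | tail -4
```

```text
scene 125 150 418 a [-27. -21. -20. -19. -17.] b [-100.  -11.   96.] [496.3 330.4  12.1 199.6  10.4]
scene 150 170 385 a [-27. -21. -20. -19. -17.] b [-99.  -6.  98.] [496.9 330.8  12.5 200.4  10.1]
scene 170 200 558 a [-28. -21. -21. -20. -18.] b [-99.  -7.  97.] [496.3 330.5  11.2 200.4  10. ]
scene 200 230 382 a [-30. -25. -22. -20. -18.] b [-99.  -6.  97.] [493.2 329.1  13.9 198.7  12.4]
```

```bash
python3 -c "
from rig import robot
print(robot.job_done())"
```

```text
the job is handed in; nothing more can be done
None
```

The job is handed in at about 26 s: the lid stands upright in the wide slot of the white rack (near vertical, not yet leaning on a hoop), and the flower tray sits flat in the sheet pan. The jar, cutter and board are where they were.

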